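# Lock a gauge case onto the case below

## Task

Stack the blue-lidded case on top of the grey case that is clamped to the bench, lengthwise between its side rails, so that the recesses under its base lock over the orange lugs of the lid below. The lid below may have slid a little either way, so feel for the place where the base drops over the lugs, then press the case down gently until the side catches snap and it sits fully home and level, and let go. Leave the yellow-lidded case and the other things on the bench where they are.

Things in the scene. Friction and masses are not known exactly. Their poses are not given: they have to be found in the camera images.
- blue_case_grip (a point): Grip point of the loose blue-lidded case to be stacked (0.3 to 0.5 kg, rigid, lid fast): grey body 120 mm long (own x), 62 mm wide (y), z up, the same either way round. The point is on its centre line, 38 mm above the underside. Grip across the width, here or higher, so that fingertips clear the side rails. Lid top is 54 mm above the underside.
- blue_case_press (a point): Middle of the blue lid's top, the place to press: flat for 51 mm along x between two blue lugs at x = +-32 mm (13 long, 18 wide, 13 mm high, so 67 mm above the underside). If one end or side hangs up, press nearer to it.
- blue_case_foot (a point): Centre of the blue case's underside. Recesses in it at x = +-32 mm from here, each 17 mm (x) by 24 mm (y), 15 mm deep. A 45 degree ridge along the foot of each long side passes the catches. Set down over 30 mm out of register with the lugs, the case would slip off one of them.
- dock: Grey case clamped to the bench, fixed: 156 mm long (x), 84 mm wide (y); origin on the bench under its centre, z up. Its top is a white sliding lid, 50 mm high, with two orange lugs (13 long in x, 18 wide, 13 mm high) 32 mm either side of the lid's own centre. The lid's slid position is not reported: up to 13 mm either way along x; stiff (14 N to shift), may stay so.
- dock_rails (a point): Point above the dock's origin at height 74 mm, the level of the tops of its two side rails: 150 mm long (x), 65 mm apart inside, flared at the top, channel open at both ends. A blue case set between them first rides on the lug tops, underside at height 63 mm, and slides along with 1 to 5 N.
- dock_catches (a point): Point above the dock's origin at height 57.5 mm, level of two sprung catch bars (80 mm long, carried by the sliding lid) 4 mm out of the rails. Where recesses meet lugs (2 mm play either way) the case drops about 5 mm of itself onto the catches (underside about 58 mm high). Pressed there with 6 to 20 N it snaps home, lid top 104 mm high.
- yellow_case_grip (a point): Bystander: case of the same make and size with a yellow lid, loose; point on its centre line 38 mm above its underside. Leave it alone.
- steel_can_center (a point): Bystander: steel can, 64 mm diameter, 85 mm high; point at its centre.
- flange: Bystander: aluminium flanged pipe stub, 70 mm diameter, 50 mm high; origin under its centre.
- driver: Bystander: red-handled screwdriver lying on the bench, about 200 mm long along its x; origin near its middle, on the bench.
- mug: Bystander: blue mug, 80 mm diameter, 90 mm high; origin under its centre.
- mouse: Bystander: black computer mouse, 100 x 60 x 22 mm; origin under its centre.
Not all that is in view belongs to the job. Leave any red look-alike of the part that bears blue_case_grip alone.

How it is judged:
By the outcome, as a careful person would: the job done as asked, in the order asked, and still so for the second after the job is handed in, with the robot touching nothing.
It also fails if it takes over 61 s, if anything falls off the work surface, if the arm or the gripper's body presses on something with over 40 N, if the wrist force passes 120 N, or if a joint passes its speed limit or range.

## Robot

A 7-joint arm with a two-finger parallel gripper is mounted at the origin on the work surface. World frame = base frame: x ahead of the robot, y to its left, z up, the work surface at z = 0. Lengths are in m, angles in rad, forces in N, time in s.
With the tool pointing down it reaches from about 0.35 to 0.9 m from the base axis. Payload 19.9 kg.
Tool frame: the origin (TCP) lies midway between the tips of the shut fingers; the grasp point (between the pads) lies 19 mm behind it; x points along the fingers, z is the direction in which the jaws open and shut, and the axes are right-handed (so a half turn about x gives the same grasp; the last joint's range is limited). The gripper opens to 94 mm and grips with 3 to 60 N. Pads are 16 mm wide; open, the fingers measure 119 mm over their backs; the gripper's body (75 mm by 177 mm) begins 78 mm behind the grasp point.
Start: joints at [-1.272, 0.417, -0.01, 1.614, 0.005, 1.111, -0.053], TCP at [0.208, 0.589, 0.205] pointing down, gripper open.
Joint ranges: [-2.81, 2.81], [-0.39, 2.02], [-1.27, 1.25], [0.06, 2.57], [-1.19, 4.33], [0.19, 2], [-2.82, 2.82]. Speed limits (rad/s): [1.89, 1.89, 2.39, 2.39, 3.01, 3.01, 3.01].

## Interface

Orientations are given as a rotation vector (axis times angle).
In Python, from rig import robot, vision gives the robot as it stands.
- The arm moves only by the tool carry_out, never from a script. Its argument "motion" is a list of rows, each a list of 7 numbers: the closure in counts, from 0 (fully open) to 255 (shut), then the shift along the tool's x, y, z as a fraction of full scale, then the turn, a rotation vector about the tool's x, y, z as a fraction of full scale. In form: [[fingers, tx, ty, tz, rx, ry, rz], ...]. A call has 1 to 20 rows; each row shifts and turns the commanded pose from where the row before left it, along the tool's axes as they then stand; what a row does not reach is not made up. Full scale, the value 1, is 250 mm for a shift and 45 degrees for a turn. A row lasts 1/12 s, in which the tool goes at most 41.7 mm and 7.16 degrees, less where a joint would pass 70% of its speed; a pose out of reach is approached as far as the arm can. A call with a number of a shift or a turn outside -1 to 1 is refused whole. A call with a gripper value outside its range is refused whole. The fingers move at their own pace and stop on an object; the grip force is fixed at half the most. Time passes only in rows, so rows that do not move let the fingers close. It gives the time, the measured TCP pose, the force and the opening at its end, in the units of the state.
- robot.observe(): the state, without advancing time (a new reading comes with each control period).
- vision.camera(name): name is "side" or "top"; returns (picture, depth): 400x640x3 uint8, red, green, blue; 400x640 float32, m along the optical axis (not along the pixel's ray), 0 where there is no reading.
- vision.camera_model(name): a dict with "fx", "fy", "cx", "cy" (pixels), "camera_from_world" (4x4, takes a point from world to camera coordinates). Camera axes: x right, y up, looking along -z (the intrinsics and any distortion apply to the point x, -y, -z); pixel columns grow to the right and rows downward; lengths in m; the calibration is good to about 2 mm. A picture is of the moment at which its call begins. camera_model takes no time and is no camera call.
- robot.finish_job(): hands the job in, once; it reports no verdict.
The state is a dict: "clock": time; "joints": joint angles; "joint_vel": joint speeds; "joint_efforts": joint torques, N m; "tcp_pos": TCP position; "tool_rot": TCP orientation; "wrist_force": force on the tool from outside, world axes, zero at the start; "torque": the same for the moment, N m; "gripper_width": opening from 0.0 (shut) to 1.0 (fully open).
Only numpy, scipy, OpenCV 4.12 (cv2) and the standard library are available. Lean on these libraries where they do the work, as an engineer would, in place of code of your own. Each camera call takes 0.05 s, during which the arm holds its last target. There are 200 camera calls.

## Working session

There is one attempt and no reset: what is moved stays moved. The work goes in short steps, Python scripts to look and compute and a tool call to move; the robot and the scene stay as the last step left them, time stands still between calls to the robot, and variables do not carry over. Pictures are saved under pics/ and viewed, about 8 in all and at most 12, crops included, and the job is handed in when it is done.

Besides the shell and the picture viewer there is one more tool, called after "Call:" as a command line: name --pt "numbers of a row" for each row, then --argument value for the rest. carry_out: Moves the arm, as the interface text tells. Its arguments: {"type":"object","properties":{"motion":{"type":"array","items":{"type":"array","items":{"type":"number"}}}},"required":["motion"]}

```bash
ls; mkdir -p pics; python3 - <<'E'
from rig import robot, vision
import cv2,numpy as np
for n in("top","side"):
    p,d=vision.camera(n); cv2.imwrite(f"pics/{n}0.png",p[:,:,::-1]); np.save(f"pics/{n}0.npy",d)
    m=vision.camera_model(n); print(n,{k:np.round(v,4).tolist() if k=="camera_from_world" else v for k,v in m.items()})
print(robot.observe())
E
```

```text
pics
top {'fx': 418.15644161946574, 'fy': 418.15644161946574, 'cx': 330.8534623488477, 'cy': 203.37706030386576, 'camera_from_world': [[0.0256, -0.9996, -0.013, -0.0224], [0.9856, 0.0231, 0.1675, -0.607], [-0.1672, -0.0171, 0.9858, -1.198], [0.0, 0.0, 0.0, 1.0]]}
side {'fx': 518.1181234662884, 'fy': 518.1181234662884, 'cx': 320.8363201826369, 'cy': 198.21265238780418, 'camera_from_world': [[0.7958, -0.6055, -0.0032, -0.4669], [0.3285, 0.4274, 0.8423, -0.2565], [-0.5086, -0.6713, 0.5391, -1.1141], [0.0, 0.0, 0.0, 1.0]]}
{'clock': 0.1, 'joints': array([-1.27249337,  0.41787261, -0.01028197,  1.61409524,  0.00468043,
        1.11072262, -0.05302332]), 'joint_vel': array([-0.00024356, -0.00252968, -0.00088361, -0.00178355, -0.00038839,
       -0.00033284, -0.0011328 ]), 'joint_efforts': array([ 1.59447340e-03, -8.52568245e+01,  6.40059896e-01, -4.26685238e+01,
       -4.88894724e-02,  1.63913949e-02,  8.76752188e-05]), 'tcp_pos': array([0.20821809, 0.58893932, 0.20492183]), 'tool_rot': array([-0.95598926,  1.35187769,  0.95486313]), 'wrist_force': array([ 1.10888974, -0.58439604,  0.32769746]), 'torque': array([ 0.00508267, -0.03011496, -0.00174823]), 'gripper_width': 1.0030123794345505}
```

View pics/top0.png

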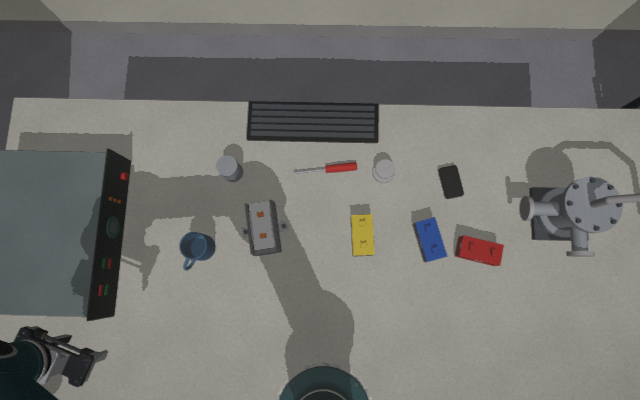

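View pics/side0.png

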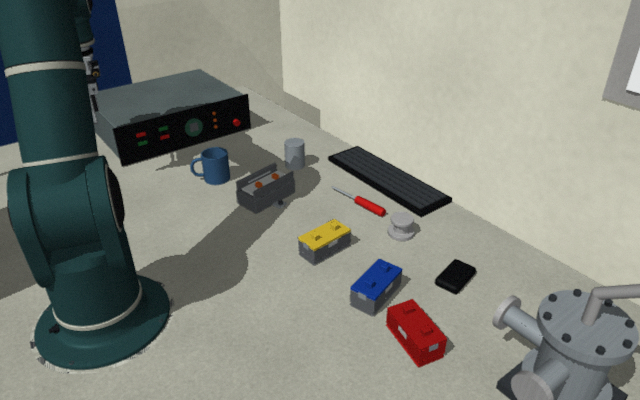

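The top view shows:
- The blue-lidded case is at about (430,240).
- The red look-alike is at (480,250) and the yellow case at (362,235).
- The blue mug is at (197,247).
- The dock with orange lugs is at (262,228).

Only (430,240) is a case with a blue lid. I'll measure it and confirm with a crop.

```bash
cat > h.py <<'E'
import cv2,numpy as np
from rig import robot, vision
def ray(n,uv,z):
    m=vision.camera_model(n);T=m["camera_from_world"];uv=np.atleast_2d(uv).astype(float)
    d=np.c_[(uv[:,0]-m["cx"])/m["fx"],-(uv[:,1]-m["cy"])/m["fy"],-np.ones(len(uv))]@T[:3,:3]
    o=-T[:3,:3].T@T[:3,3]; return (o+d*((z-o[2])/d[:,2])[:,None])[:,:2]
def world(n,uv,d):
    m=vision.camera_model(n);T=m["camera_from_world"];uv=np.atleast_2d(uv).astype(float)
    c=np.c_[(uv[:,0]-m["cx"])/m["fx"],-(uv[:,1]-m["cy"])/m["fy"],-np.ones(len(uv))]*np.asarray(d)[:,None]
    return (c-T[:3,3])@T[:3,:3]
def comps(p,lo,hi,amin=8):
    hsv=cv2.cvtColor(p,cv2.COLOR_RGB2HSV);m=cv2.inRange(hsv,lo,hi)
    k,l,s,c=cv2.connectedComponentsWithStats(m)
    return [(s[i],c[i],np.argwhere(l==i)[:,::-1]) for i in range(1,k) if s[i][4]>=amin]
def rect(xy):
    (c,wh,a)=cv2.minAreaRect((np.asarray(xy)*1000).astype(np.float32))
    if wh[0]<wh[1]: a+=90;wh=wh[::-1]
    return np.round(c,1),np.round(wh,1),round((a+90)%180-90,1)
E
python3 - <<'E'
from h import *
for n in("top","side"):
    p=cv2.imread(f"pics/{n}0.png")[:,:,::-1].copy();d=np.load(f"pics/{n}0.npy")
    for nm,lo,hi in(("blue",(105,150,60),(125,255,255)),("yellow",(20,150,60),(32,255,255)),("orange",(5,150,60),(16,255,255))):
        for s,c,px in comps(p,lo,hi):
            w=world(n,px,d[px[:,1],px[:,0]]);zm=np.percentile(w[:,2],50)
            z=.063 if nm=="orange" else .054
            print(n,nm,s[4],c.round(1),"zmed",zm.round(3),"rect@z",*rect(ray(n,px,z)),"depth",w.mean(0).round(3), "maxz",w[:,2].max().round(3))
p=cv2.imread("pics/top0.png");q=cv2.imread("pics/side0.png")
a=cv2.resize(p[185:275,225:325],(400,360),interpolation=2);b=cv2.resize(p[185:275,405:505],(400,360),interpolation=2)
cv2.imwrite("pics/crop1.png",np.hstack([a,b]))
E
```

```text
top blue 748 [430.6 239. ] zmed 0.054 rect@z [ 508.9 -301.4] [116.   59.8] 16.6 depth [ 0.508 -0.302  0.057] maxz 1.282
top yellow 803 [362.1 234.6] zmed 0.053 rect@z [ 516.8 -102.1] [116.7  59. ] 3.4 depth [ 0.515 -0.102  0.062] maxz 1.282
top orange 11 [110.1 198.4] zmed 0.101 rect@z [604.7 651.8] [9.7 6. ] 6.5 depth [0.599 0.631 0.1  ] maxz 0.105
top orange 9 [114.3 199.9] zmed 0.076 rect@z [601.2 638.5] [8.9 6.1] 48.6 depth [0.599 0.631 0.077] maxz 0.084
top orange 9 [118.8 201.3] zmed 0.052 rect@z [596.5 623.7] [9.1 6. ] 6.4 depth [0.599 0.631 0.05 ] maxz 0.056
top orange 18 [260.2 213.7] zmed 0.062 rect@z [570.2 200.6] [12.   8.9] -88.6 depth [0.57  0.2   0.062] maxz 0.068
top orange 18 [262.8 234.9] zmed 0.061 rect@z [506.7 189.2] [14.2 10. ] -74.5 depth [0.507 0.189 0.061] maxz 0.064
side blue 469 [106.5  17.6] zmed 0.306 rect@z [ 796.3 2440.2] [1008.4  155.7] 73.6 depth [0.501 1.31  0.306] maxz 0.815
side blue 19 [93.3 24.8] zmed 0.284 rect@z [ 689.8 2292.2] [140.9  23.4] 75.4 depth [0.448 1.324 0.283] maxz 0.294
side blue 16 [96.9 32.5] zmed 0.251 rect@z [ 658.4 2124.9] [14
[... 2005 characters left out ...]
 0.815
side yellow 791 [324.  234.3] zmed 0.053 rect@z [ 515.5 -108.7] [123.1  66.1] 3.2 depth [ 0.512 -0.112  0.057] maxz 0.815
side orange 9 [213.3 112.9] zmed 0.099 rect@z [637.5 710.8] [21.   9.4] 82.5 depth [0.6   0.629 0.101] maxz 0.107
side orange 10 [214.5 119.8] zmed 0.074 rect@z [611.5 652.3] [18.7 10.5] 62.4 depth [0.601 0.63  0.074] maxz 0.081
side orange 8 [215.1 126.1] zmed 0.051 rect@z [589.1 605.4] [17.2  6.8] 62.4 depth [0.601 0.629 0.051] maxz 0.056
side orange 29 [274.7 175.9] zmed 0.059 rect@z [565.5 193.8] [30.8 16.4] 70.6 depth [0.569 0.198 0.059] maxz 0.066
side orange 30 [258.4 184.3] zmed 0.06 rect@z [503.5 179.7] [28.3 14. ] 58.8 depth [0.507 0.186 0.059] maxz 0.066
```

View pics/crop1.png

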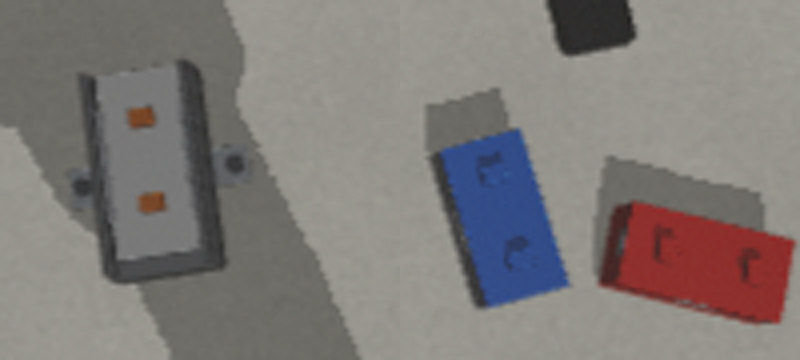

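The crop confirms it: the blue-lidded case is left of the red look-alike, with enough room for the fingers. Next I'll measure the dock rails and work out the first move.

```bash
cat >> h.py <<'E'
from scipy.spatial.transform import Rotation as R
def plan(xyz,jaw_deg):
    s=robot.observe();T=R.from_rotvec(s["tool_rot"]);M=T.as_matrix()
    z=np.array([np.cos(np.radians(jaw_deg)),np.sin(np.radians(jaw_deg)),0])
    for sg in(1,-1):
        x=np.array([0,0,-1.]);G=np.c_[x,np.cross(sg*z,x),sg*z]
        rv=(T.inv()*R.from_matrix(G)).as_rotvec(degrees=True)
        D=np.asarray(xyz)-s["tcp_pos"]
        print("turn deg",rv.round(2),"frac",(rv/45).round(4),"| shift frac in old axes",(M.T@D/.25).round(4),"in new axes",(G.T@D/.25).round(4))
def st():
    s=robot.observe();print(round(s["clock"],2),"tcp",s["tcp_pos"].round(4),"F",s["wrist_force"].round(2),"tq",s["torque"].round(2),"w",round(s["gripper_width"]*94,1),"j",s["joints"].round(2))
    print(R.from_rotvec(s["tool_rot"]).as_matrix().round(3).tolist())
E
python3 - <<'E'
from h import *
for n in("top","side"):
    d=np.load(f"pics/{n}0.npy");v,u=np.nonzero(d>0);w=world(n,np.c_[u,v],d[v,u])
    k=(np.hypot(w[:,0]-.5385,w[:,1]-.195)<.11)
    for lo,hi in((.067,.085),):
        q=w[k&(w[:,2]>lo)&(w[:,2]<hi)];a=np.radians(10.2);ex=np.array([np.cos(a),np.sin(a)]);ey=np.array([-ex[1],ex[0]])
        r=q[:,:2]-[.5385,.1949];X=r@ex*1e3;Y=r@ey*1e3
        print(n,len(q),rect(q[:,:2]),"x range",np.percentile(X,[0,2,98,100]).round(1))
        for sgn in(1,-1):
            m=(Y*sgn>20)&(Y*sgn<50); 
            if m.sum()>5: print(sgn,m.sum(),"Ymed",np.median(Y[m]).round(1),"Y range",np.percentile(Y[m],[3,97]).round(1),"slope deg",np.degrees(np.polyfit(X[m],Y[m],1)[0]).round(2),"X",np.percentile(X[m],[2,98]).round(1))
st(); plan([.509,-.301,.205],106.6)
E
```

```text
top 231 (array([531.9, 196.5]), array([147.2,  80.4]), 10.2) x range [-79.8 -77.5  64.6  67.4]
1 121 Ymed 38.9 Y range [34.9 42.2] slope deg 0.18 X [-78.3  64.8]
-1 107 Ymed -34.5 Y range [-37.2 -30.5] slope deg 0.1 X [-76.7  63.7]
side 234 (array([532.3, 193.6]), array([153.,  86.]), 9.5) x range [-82.5 -80.9  64.3  70.7]
1 126 Ymed 35.9 Y range [31.  41.4] slope deg 0.2 X [-80.   64.5]
-1 108 Ymed -38.5 Y range [-42.4 -35.1] slope deg 0.33 X [-81.7  62.1]
0.1 tcp [0.2082 0.5889 0.2049] F [ 1.11 -0.58  0.33] tq [ 0.01 -0.03 -0.  ] w 94.3 j [-1.27  0.42 -0.01  1.61  0.    1.11 -0.05]
[[-0.0, -0.943, 0.333], [-0.001, 0.333, 0.943], [-1.0, -0.0, -0.001]]
turn deg [-3.607e+01 -6.000e-02 -2.000e-02] frac [-8.016e-01 -1.300e-03 -3.000e-04] | shift frac in old axes [ 0.003  -2.3209 -2.9551] in new axes [-3.0000e-04 -1.3600e-01 -3.7551e+00]
turn deg [ 1.4393e+02 -2.0000e-02  8.0000e-02] frac [ 3.1984e+00 -4.0000e-04  1.8000e-03] | shift frac in old axes [ 0.003  -2.3209 -2.9551] in new axes [-3.0000e-04  1.3600e-01  3.7551e+00]
```

Call:
carry_out --pt "0 -0.13 0 0 0 0 0" --pt "0 -0.13 0 0 0 0 0" --pt "0 -0.13 0 0 0 0 0" --pt "0 0 -0.12 -0.095 0 0 0" --pt "0 0 -0.12 -0.095 0 0 0" --pt "0 0 -0.12 -0.095 0 0 0" --pt "0 0 -0.12 -0.095 0 0 0" --pt "0 0 -0.12 -0.095 0 0 0" --pt "0 0 -0.12 -0.095 0 0 0" --pt "0 0 -0.12 -0.095 0 0 0" --pt "0 0 -0.12 -0.095 0 0 0" --pt "0 0 -0.12 -0.095 0 0 0" --pt "0 0 -0.12 -0.095 0 0 0" --pt "0 0 -0.12 -0.095 0 0 0" --pt "0 0 -0.12 -0.095 0 0 0"

```text
clock: 1.35
tcp_pos: [0.4532, 0.1987, 0.303]
tool_rot: [-0.955, 1.351, 0.956]
wrist_force: [0.1, 1.4, 0.0]
gripper_width: 0.999
```

```bash
python3 -c "
from h import *
st(); plan([.509,-.301,.15],106.6)"
```

```text
1.35 tcp [0.4532 0.1987 0.303 ] F [0.13 1.42 0.01] tq [ 0.03  0.02 -0.01] w 93.9 j [-0.75  0.1   0.3   1.81 -0.03  1.24  0.79]
[[-0.0, -0.943, 0.333], [0.0, 0.333, 0.943], [-1.0, 0.0, 0.0]]
turn deg [-36.06   0.    -0.  ] frac [-8.014e-01  1.000e-04 -1.000e-04] | shift frac in old axes [ 0.6117 -0.8765 -1.8104] in new axes [ 0.6118  0.3572 -1.9794]
turn deg [ 1.4394e+02 -0.0000e+00 -1.0000e-02] frac [ 3.1986e+00 -1.0000e-04 -1.0000e-04] | shift frac in old axes [ 0.6117 -0.8765 -1.8104] in new axes [ 0.6118 -0.3572  1.9794]
```

Call:
carry_out --pt "0 0 0 0 -0.1336 0 0" --pt "0 0 0 0 -0.1336 0 0" --pt "0 0 0 0 -0.1336 0 0" --pt "0 0 0 0 -0.1336 0 0" --pt "0 0 0 0 -0.1336 0 0" --pt "0 0 0 0 -0.1334 0 0" --pt "0 0 0.0275 -0.1523 0 0 0" --pt "0 0 0.0275 -0.1523 0 0 0" --pt "0 0 0.0275 -0.1523 0 0 0" --pt "0 0 0.0275 -0.1523 0 0 0" --pt "0 0 0.0275 -0.1523 0 0 0" --pt "0 0 0.0275 -0.1523 0 0 0" --pt "0 0 0.0275 -0.1523 0 0 0" --pt "0 0 0.0275 -0.1523 0 0 0" --pt "0 0 0.0275 -0.1523 0 0 0" --pt "0 0 0.0275 -0.1523 0 0 0" --pt "0 0 0.0275 -0.1523 0 0 0" --pt "0 0 0.0275 -0.1523 0 0 0" --pt "0 0 0.0275 -0.1523 0 0 0" --pt "0 0 0 0 0 0 0"

```text
clock: 3.02
tcp_pos: [0.5067, -0.3062, 0.3024]
tool_rot: [-1.415, 1.065, 1.415]
wrist_force: [-0.5, -1.0, 0.6]
gripper_width: 0.999
```

```bash
python3 - <<'E'
from h import *
st(); plan([.509,-.303,.12],106.6)
p,d=vision.camera("side"); q,_=vision.camera("top"); a=cv2.resize(p[200:380,280:480],(400,360),interpolation=2)
b=cv2.resize(q[160:290,370:515],(400,360))
cv2.imwrite("pics/c2.png",np.hstack([a,b])[:,:,::-1])
E
```

```text
3.02 tcp [ 0.5067 -0.3062  0.3024] F [-0.55 -1.    0.59] tq [0.05 0.03 0.02] w 93.9 j [-0.03  0.33  0.67  1.59 -0.21  1.29  2.53]
[[-0.002, -0.96, -0.279], [-0.003, -0.279, 0.96], [-1.0, 0.003, -0.002]]
turn deg [-0.4  -0.13 -0.14] frac [-0.0088 -0.0028 -0.0032] | shift frac in old axes [ 0.7296 -0.0142  0.0112] in new axes [ 0.7296 -0.0124  0.0095]
turn deg [179.6   -0.23   0.2 ] frac [ 3.9911 -0.005   0.0044] | shift frac in old axes [ 0.7296 -0.0142  0.0112] in new axes [ 0.7296  0.0124 -0.0095]
```

View pics/c2.png

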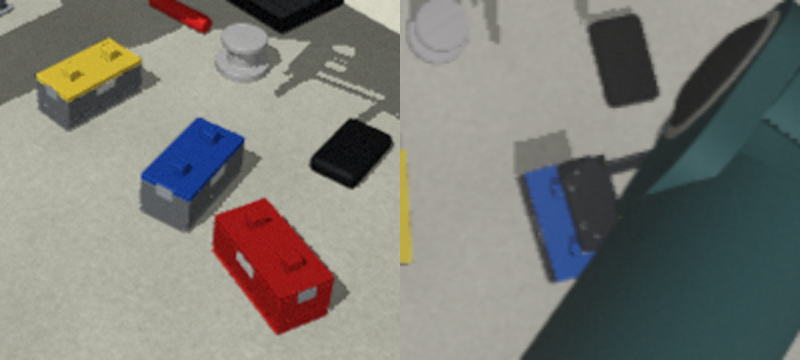

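Call:
carry_out --pt "30 0 -0.008 0.009 -0.009 -0.003 -0.003" --pt "30 0.1385 0 0 0 0 0" --pt "30 0.1385 0 0 0 0 0" --pt "30 0.1385 0 0 0 0 0" --pt "30 0.1385 0 0 0 0 0" --pt "30 0.1385 0 0 0 0 0" --pt "30 0.1385 0 0 0 0 0" --pt "30 0.1385 0 0 0 0 0" --pt "30 0 0 0 0 0 0"

```text
clock: 3.87
tcp_pos: [0.5079, -0.2923, 0.0554]
tool_rot: [-1.418, 1.05, 1.433]
wrist_force: [-0.1, 1.1, -0.6]
gripper_width: 0.882
```

```bash
python3 - <<'E'
from h import *
st(); plan([.508,-.3035,.026],106.6)
p,d=vision.camera("side"); cv2.imwrite("pics/c3.png",cv2.resize(p[180:380,280:480],(600,600),interpolation=2)[:,:,::-1])
E
```

```text
3.87 tcp [ 0.5079 -0.2923  0.0554] F [-0.1   1.12 -0.57] tq [ 0.06  0.07 -0.  ] w 83.0 j [ 0.06  0.6   0.54  1.84 -0.41  0.83  2.68]
[[-0.005, -0.956, -0.295], [0.007, -0.295, 0.956], [-1.0, 0.003, 0.008]]
turn deg [ 0.54  0.46 -0.17] frac [ 0.0121  0.0102 -0.0037] | shift frac in old axes [ 0.1173  0.0126 -0.044 ] in new axes [ 0.1176  0.0125 -0.0432]
turn deg [-179.45    0.26    0.72] frac [-3.9879  0.0058  0.0159] | shift frac in old axes [ 0.1173  0.0126 -0.044 ] in new axes [ 0.1176 -0.0125  0.0432]
```

View pics/c3.png

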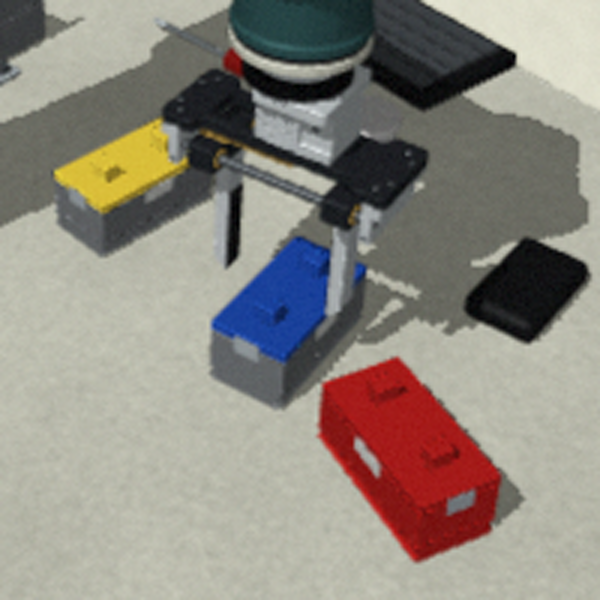

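The picture shows the gripper about 11 mm off in y, with one finger above the lid's edge. I'll back up a little and correct.

Call:
carry_out --pt "30 -0.06 0 0 0 0 0" --pt "30 0 0.0126 -0.044 0.012 0.01 -0.004" --pt "30 0 0 0 0 0 0" --pt "30 0 0 0 0 0 0"

```text
clock: 4.25
tcp_pos: [0.5109, -0.3078, 0.0771]
tool_rot: [-1.426, 1.058, 1.408]
wrist_force: [-0.7, 0.8, -0.2]
gripper_width: 0.882
```

```bash
python3 - <<'E'
from h import *
st(); plan([.508,-.3035,.026],106.6)
E
```

```text
4.25 tcp [ 0.5109 -0.3078  0.0771] F [-0.67  0.82 -0.19] tq [ 0.05  0.06 -0.03] w 82.9 j [ 0.07  0.57  0.56  1.81 -0.39  0.86  2.67]
[[0.009, -0.959, -0.283], [-0.004, -0.283, 0.959], [-1.0, -0.007, -0.007]]
turn deg [-0.15 -0.39  0.42] frac [-0.0033 -0.0087  0.0093] | shift frac in old axes [0.2044 0.0078 0.0211] in new axes [0.2046 0.0063 0.0197]
turn deg [179.85   0.66   0.62] frac [3.9967 0.0146 0.0137] | shift frac in old axes [0.2044 0.0078 0.0211] in new axes [ 0.2046 -0.0063 -0.0197]
```

Call:
carry_out --pt "30 0 0 0 0 0 0" --pt "30 0 0 0 0 0 0" --pt "30 0 0 0 0 0 0" --pt "30 0 0 0 0 0 0"

```text
clock: 4.58
tcp_pos: [0.5103, -0.3071, 0.0755]
tool_rot: [-1.424, 1.058, 1.411]
wrist_force: [-0.1, -0.4, 0.0]
gripper_width: 0.882
```

```bash
python3 - <<'E'
from h import *
st(); plan([.508,-.3035,.026],106.6)
E
```

```text
4.58 tcp [ 0.5103 -0.3071  0.0755] F [-0.09 -0.4   0.04] tq [ 0.06 -0.01 -0.01] w 82.9 j [ 0.07  0.58  0.56  1.82 -0.39  0.86  2.68]
[[0.007, -0.959, -0.284], [-0.004, -0.284, 0.959], [-1.0, -0.005, -0.005]]
turn deg [-0.12 -0.3   0.31] frac [-0.0028 -0.0068  0.0069] | shift frac in old axes [0.198  0.0058 0.0175] in new axes [0.1981 0.0047 0.0165]
turn deg [179.87   0.48   0.48] frac [3.9972 0.0108 0.0106] | shift frac in old axes [0.198  0.0058 0.0175] in new axes [ 0.1981 -0.0047 -0.0165]
```

Call:
carry_out --pt "30 0 0.006 0.0175 -0.003 -0.007 0.007" --pt "30 0.033 0 0 0 0 0" --pt "30 0.033 0 0 0 0 0" --pt "30 0.033 0 0 0 0 0" --pt "30 0.033 0 0 0 0 0" --pt "30 0.033 0 0 0 0 0" --pt "30 0.033 0 0 0 0 0" --pt "30 0 0 0 0 0 0" --pt "30 0 0 0 0 0 0" --pt "30 0 0 0 0 0 0"

```text
clock: 5.42
tcp_pos: [0.5077, -0.3039, 0.0263]
tool_rot: [-1.419, 1.058, 1.419]
wrist_force: [-0.5, -0.0, -0.2]
gripper_width: 0.883
```

```bash
python3 - <<'E'
from h import *
st(); plan([.508,-.3035,.026],106.6)
E
```

```text
5.42 tcp [ 0.5077 -0.3039  0.0263] F [-0.52 -0.01 -0.22] tq [0.05 0.03 0.02] w 83.0 j [ 0.1   0.64  0.52  1.84 -0.44  0.77  2.71]
[[0.0, -0.958, -0.285], [-0.0, -0.285, 0.958], [-1.0, -0.0, -0.0]]
turn deg [-0.02 -0.02  0.01] frac [-0.0005 -0.0004  0.0001] | shift frac in old axes [ 0.0011 -0.0017  0.001 ] in new axes [ 0.0011 -0.0017  0.001 ]
turn deg [1.7998e+02 1.0000e-02 3.0000e-02] frac [3.9995e+00 2.0000e-04 6.0000e-04] | shift frac in old axes [ 0.0011 -0.0017  0.001 ] in new axes [ 0.0011  0.0017 -0.001 ]
```

Well placed. Close the fingers, then lift a little.

Call:
carry_out --pt "255 0 0 0 0 0 0" --pt "255 0 0 0 0 0 0" --pt "255 0 0 0 0 0 0" --pt "255 0 0 0 0 0 0" --pt "255 0 0 0 0 0 0" --pt "255 0 0 0 0 0 0" --pt "255 0 0 0 0 0 0" --pt "255 0 0 0 0 0 0"

```text
clock: 6.08
tcp_pos: [0.5077, -0.3035, 0.0263]
tool_rot: [-1.419, 1.058, 1.419]
wrist_force: [-1.8, 2.6, 5.6]
gripper_width: 0.659
```

```bash
python3 - <<'E'
from h import *
st()
E
```

```text
6.08 tcp [ 0.5077 -0.3035  0.0263] F [-1.77  2.61  5.61] tq [0.65 0.33 0.02] w 62.0 j [ 0.1   0.64  0.52  1.84 -0.44  0.78  2.71]
[[0.0, -0.958, -0.286], [0.0, -0.286, 0.958], [-1.0, -0.0, 0.0]]
```

Call:
carry_out --pt "255 -0.03 0 0 0 0 0" --pt "255 -0.06 0 0 0 0 0" --pt "255 -0.09 0 0 0 0 0" --pt "255 -0.09 0 0 0 0 0" --pt "255 -0.09 0 0 0 0 0" --pt "255 -0.09 0 0 0 0 0" --pt "255 -0.09 0 0 0 0 0" --pt "255 -0.09 0 0 0 0 0" --pt "255 -0.03 0 0 0 0 0" --pt "255 0 0 0 0 0 0" --pt "255 0 0 0 0 0 0" --pt "255 0 0 0 0 0 0"

```text
clock: 7.08
tcp_pos: [0.507, -0.3031, 0.1896]
tool_rot: [-1.418, 1.058, 1.421]
wrist_force: [0.2, 0.3, -3.7]
gripper_width: 0.653
```

```bash
python3 - <<'E'
from h import *
st(); plan([.538,.1955,.19],100.3)
p,d=vision.camera("side")
m=vision.camera_model("side");s=robot.observe()
c=m["camera_from_world"]@np.r_[s["tcp_pos"],1];u=int(m["cx"]+m["fx"]*c[0]/-c[2]);v=int(m["cy"]-m["fy"]*c[1]/-c[2]);print(u,v)
for s_,c_,px in comps(p,(105,150,60),(125,255,255),100):
    if s_[0]>250: print(s_,c_)
v0,u0=max(0,v-100),max(0,u-100)
cv2.imwrite("pics/c4.png",cv2.resize(p[v0:v0+200,u0:u0+200],(500,500),interpolation=2)[:,:,::-1])
E
```

```text
7.08 tcp [ 0.507  -0.3031  0.1896] F [ 0.22  0.33 -3.68] tq [0.06 0.07 0.02] w 61.4 j [ 0.    0.43  0.63  1.73 -0.29  1.07  2.59]
[[-0.002, -0.958, -0.286], [0.001, -0.286, 0.958], [-1.0, 0.001, 0.001]]
turn deg [ 6.3   0.07 -0.09] frac [ 0.14    0.0015 -0.002 ] | shift frac in old axes [-3.0000e-04 -6.8850e-01  1.8759e+00] in new axes [-1.6000e-03 -4.7840e-01  1.9402e+00]
turn deg [-1.737e+02  1.300e-01  1.000e-01] frac [-3.86e+00  3.00e-03  2.20e-03] | shift frac in old axes [-3.0000e-04 -6.8850e-01  1.8759e+00] in new axes [-1.6000e-03  4.7840e-01 -1.9402e+00]
378 227
[353 200  41  39 921] [376.76764387 219.41259501]
```

View pics/c4.png

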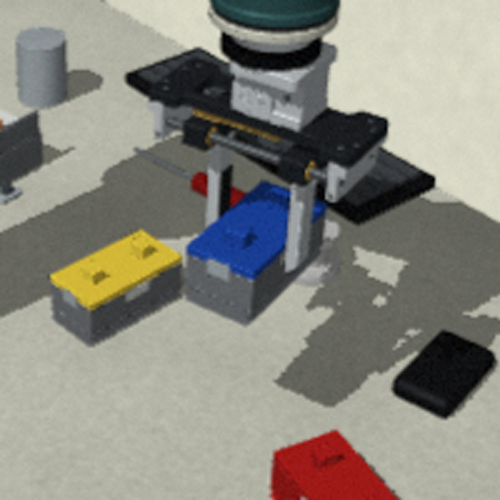

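Call:
carry_out --pt "255 0 0 0 0.14 0.0015 -0.002" --pt "255 0 -0.017 0.069 0 0 0" --pt "255 0 -0.0342 0.1386 0 0 0" --pt "255 0 -0.0342 0.1386 0 0 0" --pt "255 0 -0.0342 0.1386 0 0 0" --pt "255 0 -0.0342 0.1386 0 0 0" --pt "255 0 -0.0342 0.1386 0 0 0" --pt "255 0 -0.0342 0.1386 0 0 0" --pt "255 0 -0.0342 0.1386 0 0 0" --pt "255 0 -0.0342 0.1386 0 0 0" --pt "255 0 -0.0342 0.1386 0 0 0" --pt "255 0 -0.0342 0.1386 0 0 0" --pt "255 0 -0.0342 0.1386 0 0 0" --pt "255 0 -0.0342 0.1386 0 0 0" --pt "255 0 -0.0342 0.1386 0 0 0" --pt "255 0 -0.017 0.069 0 0 0" --pt "255 0 0 0 0 0 0" --pt "255 0 0 0 0 0 0" --pt "255 0 0 0 0 0 0" --pt "255 0 0 0 0 0 0"

```text
clock: 8.8
tcp_pos: [0.5386, 0.1937, 0.1903]
tool_rot: [-1.341, 1.12, 1.338]
wrist_force: [-0.4, -0.1, -2.8]
gripper_width: 0.658
```

```bash
python3 - <<'E'
from h import *
st(); plan([.538,.1952,.11],100.3)
p,d=vision.camera("side")
cv2.imwrite("pics/c5.png",cv2.resize(p[60:240,180:380],(600,540),interpolation=2)[:,:,::-1])
E
```

```text
8.8 tcp [0.5386 0.1937 0.1903] F [-0.36 -0.06 -2.82] tq [ 0.01 -0.01 -0.02] w 61.8 j [-0.8   0.37  0.5   1.78 -0.2   1.04  1.52]
[[0.001, -0.984, -0.177], [-0.001, -0.177, 0.984], [-1.0, -0.001, -0.002]]
turn deg [-0.09 -0.09  0.06] frac [-0.0021 -0.0021  0.0013] | shift frac in old axes [0.3213 0.0018 0.0069] in new axes [0.3213 0.0015 0.0064]
turn deg [1.7991e+02 9.0000e-02 1.5000e-01] frac [3.9979e+00 2.1000e-03 3.3000e-03] | shift frac in old axes [0.3213 0.0018 0.0069] in new axes [ 0.3213 -0.0015 -0.0064]
```

View pics/c5.png

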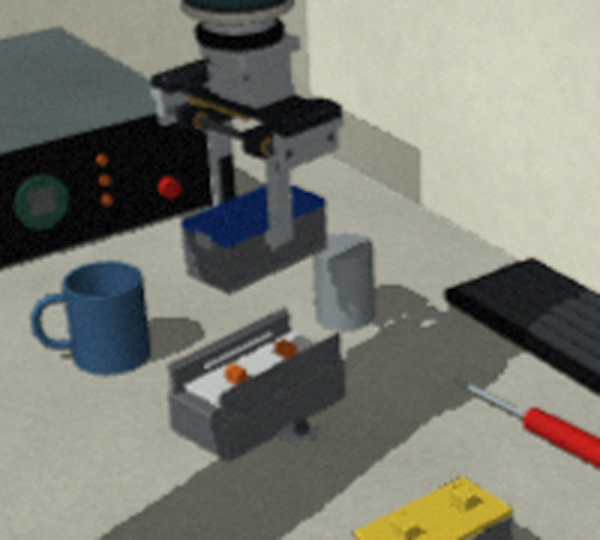

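Call:
carry_out --pt "255 0 0.0018 0.007 -0.002 -0.002 0.001" --pt "255 0.04 0 0 0 0 0" --pt "255 0.04 0 0 0 0 0" --pt "255 0.04 0 0 0 0 0" --pt "255 0.04 0 0 0 0 0" --pt "255 0.04 0 0 0 0 0" --pt "255 0.04 0 0 0 0 0" --pt "255 0.04 0 0 0 0 0" --pt "255 0.04 0 0 0 0 0" --pt "255 0 0 0 0 0 0" --pt "255 0 0 0 0 0 0" --pt "255 0 0 0 0 0 0" --pt "255 0 0 0 0 0 0"

```text
clock: 9.93
tcp_pos: [0.5383, 0.1967, 0.1112]
tool_rot: [-1.342, 1.116, 1.34]
wrist_force: [-0.2, -0.2, -3.3]
gripper_width: 0.658
```

```bash
python3 - <<'E'
from h import *
st(); plan([.538,.1952,.089],100.3)
p,d=vision.camera("side"); q,e=vision.camera("top")
np.save("pics/s6.npy",d)
a=cv2.resize(p[110:220,220:320],(450,495),interpolation=2); b=cv2.resize(q[185:275,225:305],(350,394),interpolation=2)
b=cv2.copyMakeBorder(b,0,101,0,0,cv2.BORDER_CONSTANT)
cv2.imwrite("pics/c6.png",np.hstack([a,b])[:,:,::-1])
E
```

```text
9.93 tcp [0.5383 0.1967 0.1112] F [-0.19 -0.24 -3.25] tq [-0.01 -0.    0.03] w 61.8 j [-0.77  0.47  0.46  1.84 -0.26  0.89  1.57]
[[0.002, -0.984, -0.18], [0.001, -0.18, 0.984], [-1.0, -0.002, 0.001]]
turn deg [0.08 0.04 0.1 ] frac [0.0018 0.0008 0.0022] | shift frac in old axes [ 0.089   0.0025 -0.0057] in new axes [ 0.089   0.0024 -0.0056]
turn deg [-1.7992e+02 -1.6000e-01  6.0000e-02] frac [-3.9982e+00 -3.4000e-03  1.3000e-03] | shift frac in old axes [ 0.089   0.0025 -0.0057] in new axes [ 0.089  -0.0024  0.0056]
```

View pics/c6.png

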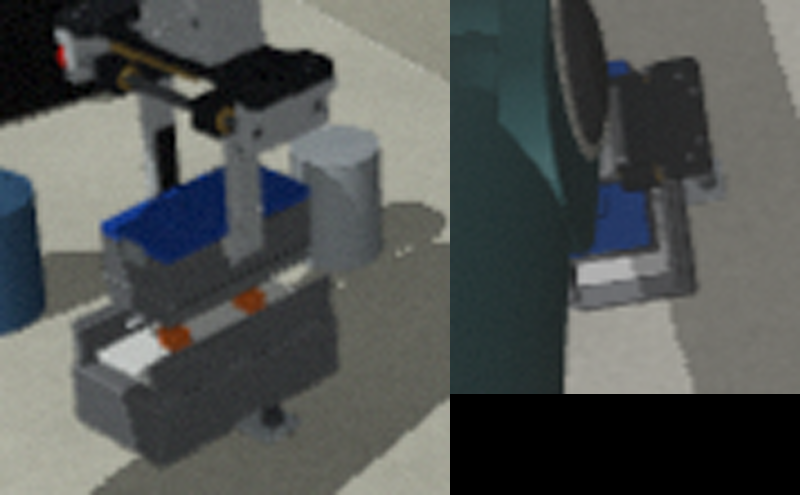

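Call:
carry_out --pt "255 0 0.001 -0.004 0 0 0" --pt "255 0.014 0 0 0 0 0" --pt "255 0.014 0 0 0 0 0" --pt "255 0.014 0 0 0 0 0" --pt "255 0.014 0 0 0 0 0" --pt "255 0.014 0 0 0 0 0" --pt "255 0 0 0 0 0 0" --pt "255 0 0 0 0 0 0" --pt "255 0 0 0 0 0 0"

```text
clock: 10.78
tcp_pos: [0.5379, 0.1955, 0.0932]
tool_rot: [-1.341, 1.117, 1.341]
wrist_force: [-0.1, -0.1, -3.0]
gripper_width: 0.656
```

```bash
python3 - <<'E'
from h import *
st()
E
```

```text
10.78 tcp [0.5379 0.1955 0.0932] F [-0.11 -0.06 -3.03] tq [0.03 0.02 0.03] w 61.6 j [-0.76  0.49  0.45  1.86 -0.28  0.86  1.59]
[[0.001, -0.984, -0.18], [0.0, -0.18, 0.984], [-1.0, -0.001, 0.0]]
```

Call:
carry_out --pt "255 0.006 0 0 0 0 0" --pt "255 0.006 0 0 0 0 0" --pt "255 0.006 0 0 0 0 0" --pt "255 0.006 0 0 0 0 0" --pt "255 0 0 0 0 0 0" --pt "255 0 0 0 0 0 0"

```text
clock: 11.28
tcp_pos: [0.5378, 0.1956, 0.0871]
tool_rot: [-1.341, 1.117, 1.341]
wrist_force: [-0.9, 1.5, -4.9]
gripper_width: 0.657
```

```bash
python3 - <<'E'
from h import *
st()
E
```

```text
11.28 tcp [0.5378 0.1956 0.0871] F [-0.86  1.51 -4.91] tq [0.36 0.15 0.01] w 61.8 j [-0.75  0.5   0.45  1.86 -0.28  0.84  1.59]
[[0.0, -0.984, -0.18], [0.001, -0.18, 0.984], [-1.0, -0.001, 0.0]]
```

Call:
carry_out --pt "255 0.005 0 0 0 0 0" --pt "255 0.005 0 0 0 0 0" --pt "255 0 0 0 0 0 0" --pt "255 0 0 0 0 0 0" --pt "255 0 0 0 0 0 0"

```text
clock: 11.7
tcp_pos: [0.538, 0.1961, 0.0848]
tool_rot: [-1.341, 1.116, 1.341]
wrist_force: [-0.2, 5.5, 0.5]
gripper_width: 0.657
```

```bash
python3 - <<'E'
from h import *
st()
E
```

```text
11.7 tcp [0.538  0.1961 0.0848] F [-0.15  5.46  0.46] tq [1.34 0.22 0.01] w 61.7 j [-0.75  0.5   0.45  1.86 -0.29  0.84  1.59]
[[0.001, -0.984, -0.181], [0.001, -0.181, 0.984], [-1.0, -0.001, 0.001]]
```

Call:
carry_out --pt "255 0 0 0.004 0 0 0" --pt "255 0.002 0 0 0 0 0" --pt "255 0 0 0 0 0 0" --pt "255 0 0 0 0 0 0" --pt "255 0 0 0 0 0 0"

```text
clock: 12.12
tcp_pos: [0.5378, 0.1966, 0.0843]
tool_rot: [-1.342, 1.117, 1.341]
wrist_force: [-1.2, 2.9, 2.0]
gripper_width: 0.658
```

```bash
python3 - <<'E'
from h import *
st()
p,d=vision.camera("side")
cv2.imwrite("pics/c7.png",cv2.resize(p[110:220,220:320],(500,550),interpolation=2)[:,:,::-1])
E
```

```text
12.12 tcp [0.5378 0.1966 0.0843] F [-1.25  2.94  1.98] tq [0.82 0.24 0.02] w 61.9 j [-0.75  0.5   0.45  1.86 -0.29  0.84  1.59]
[[0.001, -0.984, -0.18], [0.001, -0.18, 0.984], [-1.0, -0.001, 0.0]]
```

View pics/c7.png

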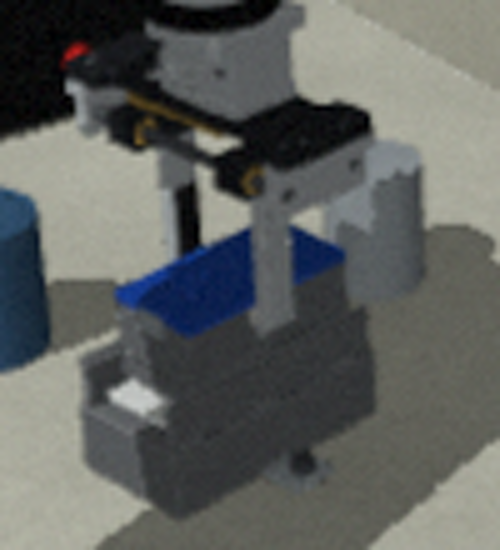

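The case has dropped to about 58 mm between the rails, with the recesses over the lugs. Let go, rise and shut the fingers, ready to press.

Call:
carry_out --pt "40 0 0 0 0 0 0" --pt "40 0 0 0 0 0 0" --pt "40 0 0 0 0 0 0" --pt "40 0 0 0 0 0 0" --pt "40 -0.04 0 0 0 0 0" --pt "40 -0.06 0 0 0 0 0" --pt "40 -0.06 0 0 0 0 0" --pt "40 -0.06 0 0 0 0 0" --pt "255 -0.06 0 0 0 0 0" --pt "255 0 0 0 0 0 0" --pt "255 0 0 0 0 0 0" --pt "255 0 0 0 0 0 0" --pt "255 0 0 0 0 0 0" --pt "255 0 0 0 0 0 0" --pt "255 0 0 0 0 0 0" --pt "255 0 0 0 0 0 0"

```text
clock: 13.5
tcp_pos: [0.5376, 0.1964, 0.1538]
tool_rot: [-1.341, 1.118, 1.341]
wrist_force: [0.2, 0.3, 0.5]
gripper_width: 0.312
```

```bash
cat >> h.py <<'E'
def lid(n="side",z=.112):
    p,d=vision.camera(n)
    for s_,c_,px in comps(p,(105,120,40),(125,255,255),60):
        w=world(n,px,d[px[:,1],px[:,0]]);k=np.hypot(w[:,0]-.538,w[:,1]-.195)<.08
        if k.sum()<60: continue
        w=w[k];a=np.radians(10.3);X=(w[:,:2]-[.538,.195])@[np.cos(a),np.sin(a)];Y=(w[:,:2]-[.538,.195])@[-np.sin(a),np.cos(a)]
        f=(abs(X)<.022)|(abs(Y)>.014);A=np.c_[X,Y,np.ones(len(X))][f];z_=w[f,2]
        for _ in range(4):
            c=np.linalg.lstsq(A,z_,rcond=None)[0];r=abs(z_-A@c);g=r<max(2.5*np.median(r),.001);A,z_=A[g],z_[g]
        print(n,"lid z at centre",c[2].round(4),"tilt deg x,y",np.degrees(c[:2]).round(2),len(z_),*rect(ray(n,px[k],z)))
    return p
E
python3 - <<'E'
from h import *
st(); lid()
E
```

```text
13.5 tcp [0.5376 0.1964 0.1538] F [0.17 0.31 0.46] tq [ 0.07  0.03 -0.02] w 29.3 j [-0.79  0.41  0.49  1.81 -0.23  0.97  1.55]
[[0.0, -0.984, -0.18], [0.0, -0.18, 0.984], [-1.0, -0.0, 0.0]]
side lid z at centre 0.1105 tilt deg x,y [0.26 0.41] 283 [535.8 187.6] [125.2  70.5] 10.4
```

Call:
carry_out --pt "255 0 0 0 0 0 0" --pt "255 0 0 0 0 0 0" --pt "255 0 0 0 0 0 0" --pt "255 0 0 0 0 0 0" --pt "255 0.038 0 0 0 0 0" --pt "255 0.038 0 0 0 0 0" --pt "255 0.038 0 0 0 0 0" --pt "255 0.028 0 0 0 0 0" --pt "255 0 0 0 0 0 0" --pt "255 0 0 0 0 0 0" --pt "255 0 0 0 0 0 0"

```text
clock: 14.47
tcp_pos: [0.5379, 0.1965, 0.1189]
tool_rot: [-1.341, 1.117, 1.341]
wrist_force: [-0.6, 0.6, 0.3]
gripper_width: 0.005
```

Call:
carry_out --pt "255 0.004 0 0 0 0 0" --pt "255 0.004 0 0 0 0 0" --pt "255 0.004 0 0 0 0 0" --pt "255 0.004 0 0 0 0 0" --pt "255 0 0 0 0 0 0"

```text
clock: 14.88
tcp_pos: [0.5376, 0.1965, 0.1145]
tool_rot: [-1.341, 1.117, 1.341]
wrist_force: [-0.2, -0.0, 0.5]
gripper_width: 0.006
```

Call:
carry_out --pt "255 0.004 0 0 0 0 0" --pt "255 0.004 0 0 0 0 0" --pt "255 0.004 0 0 0 0 0" --pt "255 0 0 0 0 0 0" --pt "255 0 0 0 0 0 0"

```text
clock: 15.3
tcp_pos: [0.5378, 0.1966, 0.1118]
tool_rot: [-1.341, 1.117, 1.341]
wrist_force: [-0.8, 0.5, 2.9]
gripper_width: 0.002
```

Call:
carry_out --pt "255 0.004 0 0 0 0 0" --pt "255 0 0 0 0 0 0"

```text
clock: 15.47
tcp_pos: [0.538, 0.1967, 0.1112]
tool_rot: [-1.341, 1.116, 1.341]
wrist_force: [-2.7, -0.9, 12.4]
gripper_width: 0.007
```

Call:
carry_out --pt "255 0.002 0 0 0 0 0" --pt "255 0 0 0 0 0 0"

```text
clock: 15.63
tcp_pos: [0.5381, 0.1968, 0.1109]
tool_rot: [-1.341, 1.116, 1.341]
wrist_force: [-3.6, -0.0, 13.3]
gripper_width: 0.004
```

Call:
carry_out --pt "255 0.002 0 0 0 0 0" --pt "255 0 0 0 0 0 0"

```text
clock: 15.8
tcp_pos: [0.5382, 0.1968, 0.1105]
tool_rot: [-1.341, 1.116, 1.341]
wrist_force: [-2.8, -0.7, 14.2]
gripper_width: 0.002
```

Call:
carry_out --pt "255 0.002 0 0 0 0 0" --pt "255 0 0 0 0 0 0"

```text
clock: 15.97
tcp_pos: [0.5381, 0.1967, 0.1097]
tool_rot: [-1.342, 1.116, 1.341]
wrist_force: [0.6, -0.1, 2.4]
gripper_width: 0.005
```

Call:
carry_out --pt "255 0.004 0 0 0 0 0" --pt "255 0.004 0 0 0 0 0" --pt "255 0 0 0 0 0 0" --pt "255 0 0 0 0 0 0"

```text
clock: 16.3
tcp_pos: [0.5382, 0.1956, 0.1074]
tool_rot: [-1.342, 1.118, 1.34]
wrist_force: [1.2, -5.4, 5.4]
gripper_width: 0.002
```

Call:
carry_out --pt "255 0.004 0 0 0 0 0" --pt "255 0.004 0 0 0 0 0" --pt "255 0 0 0 0 0 0"

```text
clock: 16.55
tcp_pos: [0.5377, 0.1966, 0.105]
tool_rot: [-1.341, 1.117, 1.341]
wrist_force: [-0.3, 1.4, -0.3]
gripper_width: 0.007
```

Call:
carry_out --pt "255 0.004 0 0 0 0 0" --pt "255 0 0 0 0 0 0" --pt "255 0 0 0 0 0 0"

```text
clock: 16.8
tcp_pos: [0.5377, 0.1966, 0.1043]
tool_rot: [-1.341, 1.117, 1.341]
wrist_force: [-1.3, 0.7, 5.4]
gripper_width: 0.003
```

Call:
carry_out --pt "255 0.003 0 0 0 0 0" --pt "255 0 0 0 0 0 0" --pt "255 0 0 0 0 0 0"

```text
clock: 17.05
tcp_pos: [0.5379, 0.1966, 0.1042]
tool_rot: [-1.341, 1.117, 1.341]
wrist_force: [-6.1, -1.7, 15.7]
gripper_width: 0.003
```

Firm stop at 104.2 mm with 15.7 N: that is the home height. Withdraw and check that it's level.

Call:
carry_out --pt "255 -0.02 0 0 0 0 0" --pt "255 -0.05 0 0 0 0 0" --pt "255 -0.1 0 0 0 0 0" --pt "255 -0.1 0 0 0 0 0" --pt "255 -0.1 0 0 0 0 0" --pt "255 -0.1 0 0 0 0 0" --pt "255 0 0 0 0 0 0" --pt "255 0 0 0 0 0 0" --pt "255 0 0 0 0 0 0"

```text
clock: 17.8
tcp_pos: [0.5374, 0.1965, 0.2208]
tool_rot: [-1.341, 1.117, 1.341]
wrist_force: [0.0, 0.2, -0.1]
gripper_width: 0.009
```

```bash
python3 - <<'E'
from h import *
st(); p=lid("side",.104); lid("top",.104)
for s_,c_,px in comps(p,(20,150,60),(32,255,255),100): print("yellow",c_.round(1),"was 324.0 234.3")
cv2.imwrite("pics/c8.png",cv2.resize(p[110:220,220:320],(500,550),interpolation=2)[:,:,::-1])
E
```

```text
17.8 tcp [0.5374 0.1965 0.2208] F [ 0.05  0.17 -0.1 ] tq [ 0.03  0.04 -0.04] w 0.8 j [-0.81  0.34  0.51  1.75 -0.18  1.1   1.51]
[[0.001, -0.984, -0.18], [0.001, -0.18, 0.984], [-1.0, -0.001, 0.0]]
side lid z at centre 0.1027 tilt deg x,y [0.33 0.82] 299 [537.  188.2] [124.6  70.8] 10.3
top lid z at centre 0.1028 tilt deg x,y [-0.25 -0.73] 250 [511.5 190.9] [64.5 62. ] 9.6
yellow [324.  234.3] was 324.0 234.3
```

View pics/c8.png

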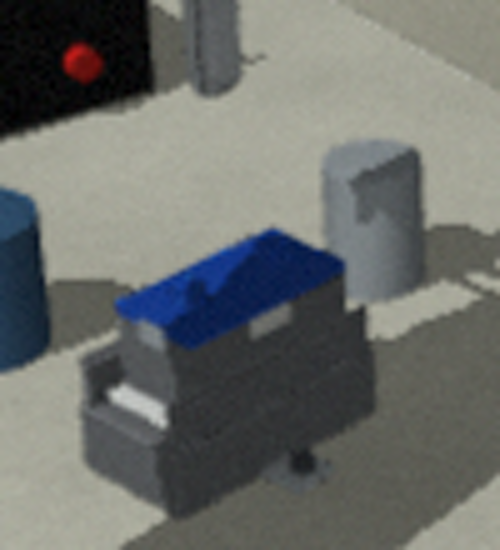

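```bash
python3 -c "
from rig import robot
print(robot.finish_job())"
```

```text
the job is handed in; nothing more can be done
None
```

The blue-lidded case is stacked on the clamped grey case, snapped home, and let go. The job was handed in at about 18 s of the 61 s allowed.

**What I did:** I gripped the case across its width, carried it over the dock, and lowered it between the rails in line with the lugs I had measured. It dropped over the lugs at the first place I tried, with the underside at about 58 mm, so no feeling along the rails was needed. I then let go and pressed the middle of the lid with shut fingers. The force rose to about 14 N, fell away as it snapped, and met a firm stop at 15.7 N with the fingertips at 104.2 mm, against 104 mm expected.

**Last checks:**
- **Height:** the side camera saw the lid drop 7.8 mm, from 110.5 to 102.7 mm. Both cameras read the final height as about 103 mm, a little under the fingertip reading but within the 2 mm calibration.
- **Level:** the fitted tilt was under 1 degree. The two cameras disagreed on its sign (+0.8 and -0.7 degrees across the width), so I took that as noise.
- **Bystanders:** the yellow case is at the same pixels as before. I did not measure the other things again, but I saw no contact with them.

On the way down to grip the case I stopped once, because the arm was about 11 mm off and one finger was above the lid. I backed up and corrected it, and saw no contact force.

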